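Wedge up the front of an inverter stack

ROBOT

A 6-joint arm with a two-finger parallel gripper is mounted at the origin on the work surface. World frame = base frame: x ahead of the robot, y to its left, z up, the work surface at z = 0. Lengths are in m, angles in rad, forces in N, time in s.
With the tool pointing down it reaches from about 0.35 to 0.975 m from the base axis. Payload 4.9 kg.
Tool frame: the origin (TCP) lies on the centre line of the jaws, within the pads' length; the fingertips stand manip.tcp_to_tips ahead of it and the grasp point (between the pads) is the TCP (manip.tcp_to_tips is the distance from the TCP to the fingertips, in m); y points along the fingers, z is the direction in which the jaws open and shut, and the axes are right-handed (so a half turn about y gives the same grasp; the last joint's range is limited). The gripper opens to 85 mm and grips with 20 to 120 N. Pads are 22 mm wide; open, the fingers measure 114 mm over their backs; the gripper's body (76 mm by 85 mm) begins 54 mm behind the grasp point. The pads swing forward as they close: fully open they stand 13 mm farther back than shut.
Start: joints at [1.088, 0.053, 1.613, -0, 1.476, -0.119], TCP at [0.222, 0.584, 0.25] pointing down, gripper open.
Joint ranges: [-3.01, 3.01], [-1.01, 2.22], [0.06, 2.58], [-1.02, 4.17], [0.09, 2.62], [-3.14, 3.14]. Speed limits (rad/s): [2.57, 2.57, 3.14, 3.14, 3.14, 3.14].

INTERFACE

Orientations are given as a unit quaternion [w, x, y, z].
In Python, from plant import manip gives the robot as it stands.
- The arm moves only by the tool apply_moves, never from a script. Its argument "moves" is a list of rows, each a list of 7 numbers: the gripper's target within -1 to 1 (shut at 1, half-way at 0, fully open at -1), then the shift along the tool's x, y, z in mm, then the turn, a rotation vector about the tool's x, y, z in degrees. A call has 1 to 20 rows; each row shifts and turns the commanded pose from where the row before left it, along the tool's axes as they then stand; what a row does not reach is not made up. A row lasts 1/10 s, in which the tool goes at most 50 mm and 8.59 degrees, less where a joint would pass 70% of its speed; a pose out of reach is approached as far as the arm can. A call with a gripper value outside its range is refused whole. The fingers move at their own pace and stop on an object; the grip force is fixed at half the most. Time passes only in rows, so rows that do not move let the fingers close. It gives the time, the measured TCP pose, the force and the opening at its end, in the units of the state.
- manip.state(): the state, without advancing time (a new reading comes with each control period).
- manip.grab_frame(name): name is "side" or "top" or "wrist"; returns the picture (400x640x3 uint8, blue, green, red); there is no depth.
- manip.calibration(name): a dict with "mtx" (3x3 intrinsics, pixels), "distortion" ([k1, k2, p1, p2, k3] as OpenCV has them; the pictures are not rectified), "T" (4x4, takes a point from camera to world coordinates); the wrist camera has in their place "T_tool_cam" (4x4, takes a point from camera to tool coordinates, whose origin is the TCP and whose axes are the tool frame's). Camera axes: x right, y down, z forward; pixel columns grow to the right and rows downward; lengths in m; the calibration is good to about 2 mm. A picture is of the moment at which its call begins: read the wrist's pose just before it. calibration takes no time and is no camera call.
- manip.job_done(): hands the job in, once; it reports no verdict.
The state is a dict: "time": time; "joint_pos": joint angles; "joint_vel": joint speeds; "joint_efforts": joint torques, N m; "tool_pos": TCP position; "tool_rot": TCP orientation; "contact_force": force on the tool from outside, world axes, zero at the start; "ft_torque": the same for the moment, N m; "gripper_width": opening from 0.0 (shut) to 1.0 (fully open).
Only numpy, scipy, OpenCV 4.12 (cv2) and the standard library are available. Lean on these libraries where they do the work, as an engineer would, in place of code of your own. Each camera call takes 0.05 s, during which the arm holds its last target. There are 200 camera calls.

TASK

Lift the white nylon levelling wedge up off its spindle on the solder-reel stand and push it, flat along the plywood test board and thin end first, under the middle of the inverter stack's front edge until both front feet just clear the board, by 2 to 6 mm. The stack must stay in its place against the stop with its rear feet still on the board; let the wedge do the lifting, do not touch the stack yourself, and leave everything else where it is. Finish while still gripping the wedge there, holding the front up so that I can change the feet.

Things in the scene. Friction and masses are not known exactly. Their poses are not given: they have to be found in the camera images.
- wedge: Loose white nylon wedge, 139 x 36 mm, 60-110 g. Origin: on its flat underside, below the centre of its eye (16 mm hole, top to bottom); +x to the thin end, z up. x -22 to +22 mm: parallel tab round the eye, 22 mm thick; then the top slopes straight (1 in 5) to 3 mm at x = 117 mm. Starts flat on the stand's foot plate, eye over a spindle; the tab may be gripped across its width even then.
- wedge_tip (a point): Middle of the wedge's thin end, on the underside (x = +117 mm of the wedge).
- stand: Fixed solder-reel stand: grey foot plate 130 (x) x 230 (y) mm, 12 mm thick, origin under its centre on the bench. Two upright spindles of 10 mm diameter at y = +55 and -55 mm (x = 0), tops 55 mm above the bench, 43 mm above the foot plate. The wedge is on one of them, the reel on the other.
- board: Fixed plywood test board, 340 (x) x 220 (y) x 18 mm, bare from its front end at x = -170 mm up to the stack. Origin on the bench under its centre, below the stack's front edge; +x runs from the stack's front to its back: the way to push the wedge. An aluminium stop angle, 22 mm high, stands across it at x = 152 mm, behind the stack.
- stack: Loose inverter stack, 0.7-1 kg, 102 mm high: plate 150 (x) x 160 (y) x 6 mm on 4 rubber feet (16 mm dia, 8 mm high, x +-62, y +-64 mm); on it heatsink, green circuit board, capacitors (plate sticks out 30 mm in front). Origin: centre, at the feet's undersides; +x to the back, as the board's; front edge x = -75 mm. Pushed, it slides 1-2 mm to the stop, then tips up on its rear feet.
- stack_front (a point): Middle of the carrier plate's front edge, on its underside (8 mm above the feet's undersides).
- foot_left (a point): Centre of the underside of the front foot at the stack's +y side; its height above the board's top (18 mm above the board's origin) is that foot's clearance.
- foot_right (a point): Centre of the underside of the front foot at the stack's -y side.
- reel: Bystander: solder reel, 54 mm diameter, 44 mm high, loose on the stand's other spindle. Origin under its centre.
- meter: Bystander: yellow and black hand multimeter lying on the bench, 165 x 82 x 38 mm (dial to 48 mm). Origin under its centre.
- screwdriver: Bystander: screwdriver lying on the bench, 190 mm long. Origin under its middle.
- capacitor: Bystander: black can capacitor standing on the bench, 35 mm diameter, 54 mm high. Origin under its centre.
- toroid: Bystander: dark ferrite ring lying on the bench, 48 mm diameter, 16 mm high. Origin under its centre.
- spacer: Bystander: plain white nylon spacer block lying on the bench, 70 x 36 x 22 mm, no taper, no hole. Origin under its centre.

How it is judged:
On the way, in this order (a step that is already met when the one before it is completed fails the run):
1. the wedge, in the fingers, is lifted clear above its spindle (z of wedge in the frame of stand above 0.056 m and contact force between the fingers and wedge above 0.5 N), for 0.1 s.
2. the thin end is under the front edge while the front feet still stand on the board (x of wedge_tip in the frame of stack above -0.072 m and z of wedge_tip in the frame of stack below 0.008 m and z of each of foot_left, foot_right in the frame of board below 0.019 m), for 0.05 s.
At the end, for the whole second after the job is handed in: Both front feet 1.5 to 6.5 mm above the board, carried by the wedge (over 1 N); wedge gripped, flat on the board, thin end 20 mm or more under the front edge, within 25 mm of its middle and 0.25 rad of square; stack moved under 12 mm, rear feet down, not touched by the robot; all at rest (z of foot_left in the frame of board between 0.0195 and 0.0245 m and z of foot_right in the frame of board between 0.0195 and 0.0245 m and contact force between wedge and stack above 1 N and contact force between the fingers and wedge above 1 N and contact force between each of the arm, the fingers and stack below 0.3 N and contact force between stack and board above 0.5 N and x of wedge_tip in the frame of stack above -0.055 m and y of wedge_tip in the frame of stack between -0.025 and 0.025 m and angle between the x axis of wedge and the x axis of stack, either way round below 0.25 rad and z of wedge in the frame of board below 0.024 m and z of wedge_tip in the frame of board below 0.022 m and angle between wedge's own z axis and vertical below 0.1 rad and distance of stack from where it was at the start of the episode below 0.012 m and angle between the x axis of stack and the x axis of board, either way round below 0.08 rad and linear speed of each of stack, wedge below 0.01 m/s); the arm keeps its last pose, push and grip.
It fails at once if a front foot raised more than 10 mm above the board (z of any of foot_left, foot_right in the frame of board above 0.028 m).
It fails at once if the robot itself presses on the stack (contact force between any of the arm, the fingers and stack above 3 N).
It fails at once if a bystander is moved more than 20 mm (distance of any of reel, meter, screwdriver, capacitor, toroid, spacer from where it was at the start of the episode above 0.02 m).
It also fails if it takes over 48 s, if anything falls off the work surface, if the arm or the gripper's body presses on something with over 40 N, if the wrist force passes 120 N, or if a joint passes its speed limit or range.

## Working session

There is one attempt and no reset: what is moved stays moved. The work goes in short steps, Python scripts to look and compute and a tool call to move; the robot and the scene stay as the last step left them, time stands still between calls to the robot, and variables do not carry over. Pictures are saved under pics/ and viewed, about 8 in all and at most 12, crops included, and the job is handed in when it is done.

Besides the shell and the picture viewer there is one more tool, called after "Request:" in YAML: its name, and indented under it one key for each argument. apply_moves: Moves the arm, as the interface text tells. Its arguments: {"type":"object","properties":{"moves":{"type":"array","items":{"type":"array","items":{"type":"number"}}}},"required":["moves"]}

```bash
ls; mkdir -p pics; python3 - <<'E'
from plant import manip
import cv2,numpy as np
print(manip.state(), manip.tcp_to_tips)
for n in("top","side"):
    cv2.imwrite(f"pics/{n}0.png",manip.grab_frame(n)); c=manip.calibration(n); print(n,c)
print(manip.calibration("wrist"))
E
```

```text
pics
{'time': 0.0, 'joint_pos': array([ 1.08799210e+00,  5.33919522e-02,  1.61430766e+00,  1.12873533e-05,
        1.47594881e+00, -1.19008172e-01]), 'joint_vel': array([ 1.83200771e-03,  8.58872764e-06, -1.34607163e-03, -5.33974140e-04,
       -9.09459741e-04,  8.49603487e-04]), 'joint_efforts': array([ 4.52939057e-04, -3.93703830e+01, -3.70167160e+01, -7.23154767e-05,
        7.23327161e-03,  5.11179792e-06]), 'tool_pos': array([0.22212262, 0.58358122, 0.24903304]), 'tool_rot': array([-0.69474759,  0.69613357, -0.12813274,  0.12769431]), 'contact_force': array([ 0.05425698,  0.72452647, -0.27136897]), 'ft_torque': array([ 0.04021071, -0.01000023,  0.02253549]), 'gripper_width': 0.9975449159717286} 0.019
top {'mtx': array([[434.59221784,   0.        , 317.1154094 ],
       [  0.        , 434.59221784, 202.91108697],
       [  0.        ,   0.        ,   1.        ]]), 'distortion': array([-0.00650284,  0.        ,  0.        ,  0.        ,  0.        ]), 'T': array([[-0.00793003, -0.99286193,  0.11900548,  0.43754627],
       [-0.9999621 ,  0.00830145,  0.00262564,  0.02017405],
   
[... 534 characters left out ...]
  , -0.65571889,  0.79637172],
       [ 0.        ,  0.        ,  0.        ,  1.        ]])}
{'mtx': array([[292.35633329,   0.        , 317.30521241],
       [  0.        , 292.35633329, 194.8160698 ],
       [  0.        ,   0.        ,   1.        ]]), 'distortion': array([-0.04913807,  0.        ,  0.        ,  0.        ,  0.        ]), 'T_tool_cam': array([[ 2.55466687e-04,  9.58598562e-01,  2.84760831e-01,
        -7.24061447e-02],
       [ 4.09178704e-04, -2.84760917e-01,  9.58598484e-01,
        -1.24217092e-01],
       [ 9.99999884e-01, -1.28371911e-04, -4.64985045e-04,
         5.07547778e-04],
       [ 0.00000000e+00,  0.00000000e+00,  0.00000000e+00,
         1.00000000e+00]])}
```

View pics/top0.png

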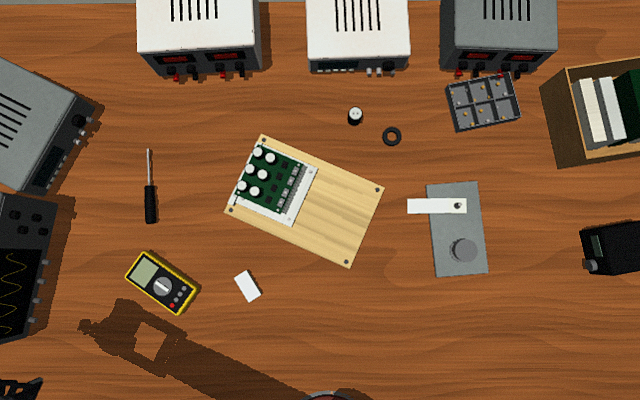

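View pics/side0.png

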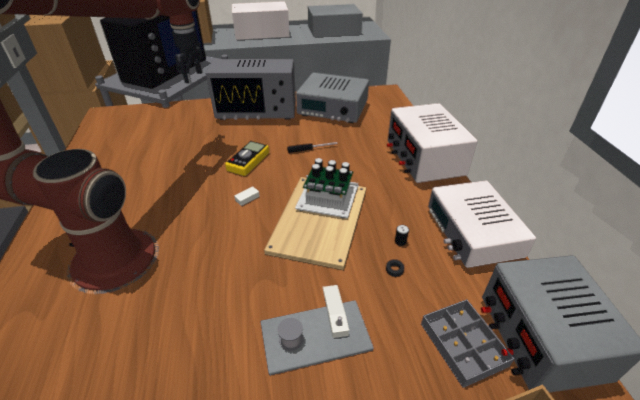

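```bash
cat > h.py <<'E'
from plant import manip
import cv2,numpy as np
def ray(n,px,z,T=None):
    c=manip.calibration(n); T=c["T"] if T is None else T
    p=cv2.undistortPoints(np.float64(px).reshape(-1,1,2),c["mtx"],c["distortion"]).reshape(-1,2)
    d=np.c_[p,np.ones(len(p))]@T[:3,:3].T; o=T[:3,3]
    return o+d*((np.broadcast_to(z,len(p))-o[2])/d[:,2])[:,None]
def proj(n,P,T=None):
    c=manip.calibration(n); T=c["T"] if T is None else T
    R=T[:3,:3].T
    return cv2.projectPoints(np.float64(P).reshape(-1,1,3),cv2.Rodrigues(R)[0],-R@T[:3,3],c["mtx"],c["distortion"])[0].reshape(-1,2)
def wristT():
    from scipy.spatial.transform import Rotation as Ro
    s=manip.state(); q=s["tool_rot"]; T=np.eye(4); T[:3,:3]=Ro.from_quat(np.r_[q[1:],q[0]]).as_matrix(); T[:3,3]=s["tool_pos"]
    return T@manip.calibration("wrist")["T_tool_cam"], T
E
python3 - <<'E'
from h import *
np.set_printoptions(precision=4,suppress=True)
im=cv2.imread("pics/top0.png"); hsv=cv2.cvtColor(im,cv2.COLOR_BGR2HSV)
H,S,V=cv2.split(hsv)
def big(m,box):
    k=np.zeros_like(m); x0,y0,x1,y1=box; k[y0:y1,x0:x1]=m[y0:y1,x0:x1]
    c=max(cv2.findContours(k,0,2)[0],key=cv2.contourArea); return c
w=((V>190)&(S<50)).astype(np.uint8)
g=((S<70)&(V>60)).astype(np.uint8)
b=((V>150)&(S>60)&(S<160)).astype(np.uint8)
for n,m,box,z in(("wedge",w,(395,180,475,230),.03),("stand",g,(400,170,500,285),.012),("board",b,(210,125,395,275),.018),("plate",w,(215,140,325,232),.032)):
    c=big(m,box); r=cv2.minAreaRect(c); bp=cv2.boxPoints(r)
    P=ray("top",bp,z); print(n,r,cv2.contourArea(c)); print(bp); print(P[:,:2]); print("sides",np.linalg.norm(P[1]-P[0]),np.linalg.norm(P[2]-P[1]),"centre",P.mean(0))
    q=cv2.approxPolyDP(cv2.convexHull(c),4,True).reshape(-1,2); print(q.tolist())
E
python3 - <<'E'
import cv2
im=cv2.imread("pics/top0.png")[120:290,215:495]
cv2.imwrite("pics/c1.png",cv2.resize(im,None,fx=2.8,fy=2.8,interpolation=cv2.INTER_CUBIC))
E
```

```text
wedge ((436.53924560546875, 205.11962890625), (14.849308013916016, 58.87880325317383), 88.93909454345703) 790.5
[[406.9674 198.2413]
 [465.8361 197.1512]
 [466.1111 211.9979]
 [407.2424 213.0881]]
[[ 0.5735 -0.1967]
 [ 0.5749 -0.3406]
 [ 0.5385 -0.3395]
 [ 0.537  -0.1961]]
sides 0.14396718563808605 0.036463176855100636 centre [ 0.556  -0.2682  0.03  ]
[[465, 198], [466, 212], [408, 213], [408, 199]]
stand ((446.1561584472656, 229.83468627929688), (94.79476165771484, 73.10362243652344), 82.64761352539062) 5051.0
[[403.8394 187.5046]
 [476.3419 178.1494]
 [488.473  272.1648]
 [415.9704 281.52  ]]
[[ 0.6028 -0.1935]
 [ 0.625  -0.3754]
 [ 0.3926 -0.393 ]
 [ 0.3716 -0.2156]]
sides 0.1832747786823263 0.23305127989070723 centre [ 0.498  -0.2944  0.012 ]
[[476, 181], [488, 272], [436, 276], [407, 212], [407, 199], [426, 185]]
board ((303.7158203125, 199.97756958007812), (138.7984161376953, 89.31211853027344), 23.80594253540039) 7461.0
[[222.1963 212.8219]
 [258.2462 131.1086]
 [385.2354 187.1333]
 [349.1854 268.8465]]
[[ 0.5426  0.2572]
 [ 0.7488  0.17  ]
 [ 0.6032 -0.1462]
 [ 0.4036 -0.0535]]
sides 0.22388104232196723 0.3480368611211516 centre [0.5745 0.0569 0.018 ]
[[261, 133], [384, 187], [349, 268], [223, 212]]
plate ((276.294189453125, 184.95738220214844), (60.3236083984375, 65.33917236328125), 24.227745056152344) 916.5
[[235.3826 202.3721]
 [262.1954 142.7879]
 [317.2058 167.5426]
 [290.3929 227.1268]]
[[0.5666 0.2223]
 [0.7148 0.1579]
 [0.6512 0.022 ]
 [0.5051 0.0881]]
sides 0.1616542895911442 0.15005246934169186 centre [0.6094 0.1226 0.032 ]
[[263, 144], [317, 168], [290, 226], [236, 202]]
```

View pics/c1.png

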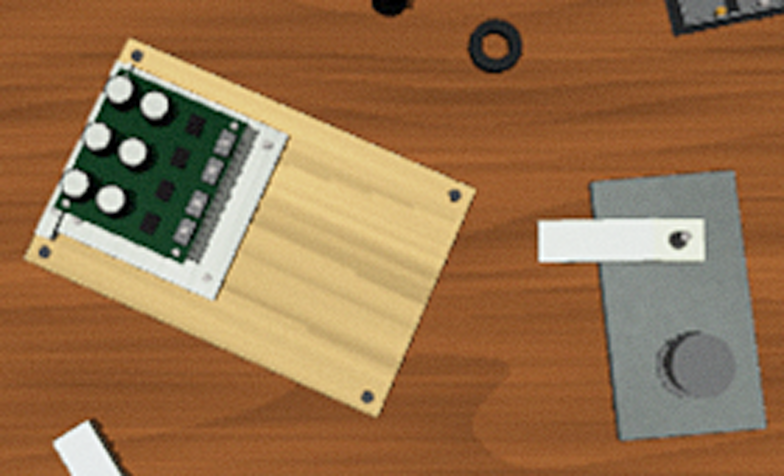

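```bash
cat >> h.py <<'E'
def plan(xyz,yaw):
    T=wristT()[1]; cur=np.degrees(np.arctan2(T[1,0],T[0,0])); s=manip.state()
    print("t",s["time"],"pos",s["tool_pos"].round(4),"yaw",cur.round(2),"ydown",T[:3,1].round(3),"F",s["contact_force"].round(1),"w",round(s["gripper_width"],3))
    print("tool shift mm",(1000*T[:3,:3].T@(np.array(xyz)-T[:3,3])).round(1),"turn about y deg",round((cur-yaw+180)%360-180,2))
E
python3 - <<'E'
from h import *
np.set_printoptions(precision=4,suppress=True)
A=ray("top",[[466,204.6]],.034)[0]; B=ray("top",[[407.5,206]],.015)[0]
d=(B-A)[:2]; L=np.linalg.norm(d); d/=L
print("A,B",A,B,"len",L,"yaw",np.degrees(np.arctan2(d[1],d[0])),"eye",A[:2]+.022*d)
c=np.array([[590,183],[735,172],[765,428],[620,440]])/2.8+[215,120]
P=ray("top",c-.3,.012);print("stand",P[:,:2],np.linalg.norm(np.diff(P,axis=0),axis=1),"centre",P.mean(0))
u=(P[0]+P[1]-P[2]-P[3])[:2];u/=np.linalg.norm(u);print("spindle",P.mean(0)[:2]+.055*u,"reel",P.mean(0)[:2]-.055*u)
print("spindle top ray",ray("top",[[457.3,205.5]],.055))
e=A[:2]+.022*d; plan([*(e-.005*d),.13],np.degrees(np.arctan2(d[1],d[0]))-180)
E
```

```text
A,B [ 0.5562 -0.3388  0.034 ] [ 0.556  -0.2004  0.015 ] len 0.13832472247121144 yaw 90.0524495436334 eye [ 0.5562 -0.3168]
stand [[ 0.6086 -0.2474]
 [ 0.6174 -0.3771]
 [ 0.3916 -0.3916]
 [ 0.3824 -0.2651]] [0.13   0.2262 0.1269] centre [ 0.5    -0.3203  0.012 ]
spindle [ 0.5549 -0.3164] reel [ 0.4451 -0.3242]
spindle top ray [[ 0.5518 -0.3108  0.055 ]]
t 0.1 pos [0.2221 0.5836 0.2492] yaw -20.84 ydown [-0.001 -0.002 -1.   ] F [-0.7 -0.6 -0.2] w 1.002
tool shift mm [ 634.3  120.4 -727.1] turn about y deg 69.11
```

Request:
apply_moves:
  moves:
    - [-1,31.7,0,-36.4,0,0,0]
    - [-1,31.7,0,-36.4,0,0,0]
    - [-1,31.7,0,-36.4,0,0,0]
    - [-1,31.7,0,-36.4,0,0,0]
    - [-1,31.7,0,-36.4,0,0,0]
    - [-1,31.7,0,-36.4,0,0,0]
    - [-1,31.7,0,-36.4,0,0,0]
    - [-1,31.7,0,-36.4,0,0,0]
    - [-1,31.7,0,-36.4,0,0,0]
    - [-1,31.7,0,-36.4,0,0,0]
    - [-1,31.7,0,-36.4,0,0,0]
    - [-1,31.7,0,-36.4,0,0,0]
    - [-1,31.7,0,-36.4,0,0,0]
    - [-1,31.7,0,-36.4,0,0,0]
    - [-1,31.7,0,-36.4,0,0,0]
    - [-1,31.7,0,-36.4,0,0,0]
    - [-1,31.7,0,-36.4,0,0,0]
    - [-1,31.7,0,-36.4,0,0,0]
    - [-1,31.7,0,-36.4,0,0,0]
    - [-1,31.7,0,-36.4,0,0,0]

```text
time: 2.1
tool_pos: [0.556, -0.3237, 0.2495]
tool_rot: [0.696, -0.695, 0.128, -0.128]
contact_force: [0.2, 0.5, 0.7]
gripper_width: 1.0
```

Request:
apply_moves:
  moves:
    - [-1,0,10,0,0,8.5,0]
    - [-1,0,10,0,0,8.5,0]
    - [-1,0,10,0,0,8.5,0]
    - [-1,0,10,0,0,8.5,0]
    - [-1,0,10,0,0,8.5,0]
    - [-1,0,10,0,0,8.5,0]
    - [-1,0,10,0,0,8.5,0]
    - [-1,0,10,0,0,8.5,0]
    - [-1,0,0,0,0,1,0]
    - [-1,0,0,0,0,0,0]

```text
time: 3.1
tool_pos: [0.5556, -0.3217, 0.1698]
tool_rot: [-0.501, 0.501, -0.499, 0.498]
contact_force: [-0.5, -0.2, 1.1]
gripper_width: 0.996
```

```bash
python3 - <<'E'
from h import *
plan([.556,-.322,.13],-90)
T,_=wristT(); im=manip.grab_frame("wrist"); cv2.imwrite("pics/w1.png",im); np.save("w1T.npy",T)
print(proj("wrist",[[.556,-.3388,.034],[.556,-.3168,.034],[.556,-.2004,.015],[.555,-.3164,.055]],T))
E
```

```text
t 3.1 pos [ 0.5556 -0.3217  0.1698] yaw -89.7 ydown [-0.001  0.001 -1.   ] F [-0.5 -0.2  1.1] w 0.996
tool shift mm [ 0.4 39.8  0.4] turn about y deg 0.3
[[317.59594451 207.8602085 ]
 [317.72251508 185.21455044]
 [318.42311253  51.62586445]
 [316.56086135 191.00116158]]
```

View pics/w1.png

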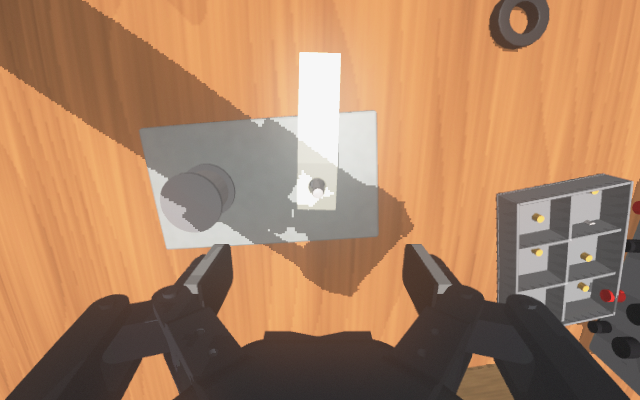

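Request:
apply_moves:
  moves:
    - [-1,0.4,30,0.4,0,0.3,0]
    - [-1,0,35,0,0,0,0]
    - [-1,0,35,0,0,0,0]
    - [-1,0,22,0,0,0,0]
    - [-1,0,15,0,0,0,0]
    - [-1,0,0,0,0,0,0]
    - [1,0,0,0,0,0,0]
    - [1,0,0,0,0,0,0]
    - [1,0,0,0,0,0,0]
    - [1,0,0,0,0,0,0]
    - [1,0,0,0,0,0,0]
    - [1,0,0,0,0,0,0]
    - [1,0,0,0,0,0,0]
    - [1,0,0,0,0,0,0]

```text
time: 4.55
tool_pos: [0.5574, -0.3232, 0.0354]
tool_rot: [-0.5, 0.499, -0.499, 0.502]
contact_force: [-0.0, -0.1, 6.1]
gripper_width: 0.403
```

Request:
apply_moves:
  moves:
    - [1,0,-5,0,0,0,0]
    - [1,0,-10,0,0,0,0]
    - [1,0,-15,0,0,0,0]
    - [1,0,-15,0,0,0,0]
    - [1,0,-15,0,0,0,0]
    - [1,0,-15,0,0,0,0]
    - [1,0,0,0,0,0,0]
    - [1,0,0,0,0,0,0]

```text
time: 5.35
tool_pos: [0.5565, -0.3225, 0.1091]
tool_rot: [-0.499, 0.499, -0.5, 0.501]
contact_force: [-0.5, 0.2, -2.2]
gripper_width: 0.407
```

```bash
python3 - <<'E'
from h import *
T,To=wristT(); im=manip.grab_frame("wrist"); cv2.imwrite("pics/w2.png",im); np.save("w2T.npy",T)
plan([.556,-.322,.13],-90)
z=To[2,3]-.0354+.012
print(proj("wrist",[[To[0,3],To[1,3]+.122,z+.003]],T))
E
```

```text
t 5.4 pos [ 0.556  -0.3221  0.108 ] yaw -90.14 ydown [-0.001  0.    -1.   ] F [ 0.4 -0.5 -1.3] w 0.405
tool shift mm [ -0.1 -22.    0. ] turn about y deg -0.14
[[316.11933397  -7.34244489]]
```

View pics/w2.png

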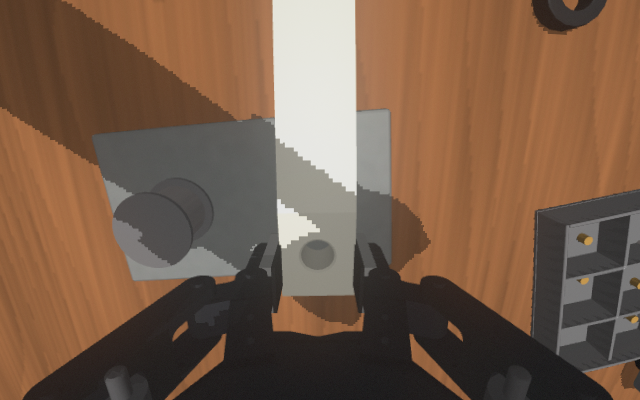

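```bash
python3 - <<'E'
from h import *
plan([.5122,-.0831,.108],65.4-180)
T=np.load("w2T.npy"); print("eye top", ray("wrist",[[318,255]],.1066,T), "tab end",ray("wrist",[[318,295]],.1066,T))
E
```

```text
t 5.4 pos [ 0.556  -0.3221  0.108 ] yaw -90.14 ydown [-0.001  0.    -1.   ] F [ 0.4 -0.5 -1.3] w 0.405
tool shift mm [-2.389e+02  1.000e-01 -4.440e+01] turn about y deg 24.46
eye top [[ 0.5570042  -0.31755404  0.1066    ]] tab end [[ 0.55695872 -0.34021973  0.1066    ]]
```

Request:
apply_moves:
  moves:
    - [1,-15,0,-3,0,0,0]
    - [1,-25,0,-4.5,0,0,0]
    - [1,-30,0,-5.5,0,0,0]
    - [1,-30,0,-5.5,0,0,0]
    - [1,-30,0,-5.5,0,0,0]
    - [1,-30,0,-5.5,0,0,0]
    - [1,-30,0,-5.5,0,0,0]
    - [1,-28,0,-5.5,0,0,0]
    - [1,-20.9,0,-3.9,0,0,0]
    - [1,0,0,0,0,6,0]
    - [1,0,0,0,0,7,0]
    - [1,0,15,0,0,7,0]
    - [1,0,15,0,0,4.5,0]
    - [1,0,15,0,0,0,0]
    - [1,0,0,0,0,0,0]
    - [1,0,0,0,0,0,0]

```text
time: 7.0
tool_pos: [0.5118, -0.0828, 0.0625]
tool_rot: [0.382, -0.383, 0.595, -0.594]
contact_force: [0.3, -1.1, 0.7]
gripper_width: 0.403
```

```bash
python3 - <<'E'
from h import *
plan([.5122,-.0831,.0434],65.4-180)
im=manip.grab_frame("side"); cv2.imwrite("pics/s1.png",im); 
cv2.imwrite("pics/s1c.png",cv2.resize(im[140:290,240:400],None,fx=4,fy=4,interpolation=2))
cv2.imwrite("pics/t1.png",manip.grab_frame("top"))
E
```

```text
t 7.0 pos [ 0.5118 -0.0828  0.0625] yaw -114.57 ydown [-0.002  0.001 -1.   ] F [ 0.3 -1.1  0.7] w 0.403
tool shift mm [ 0.1 19.1  0.6] turn about y deg 0.03
```

View pics/s1c.png

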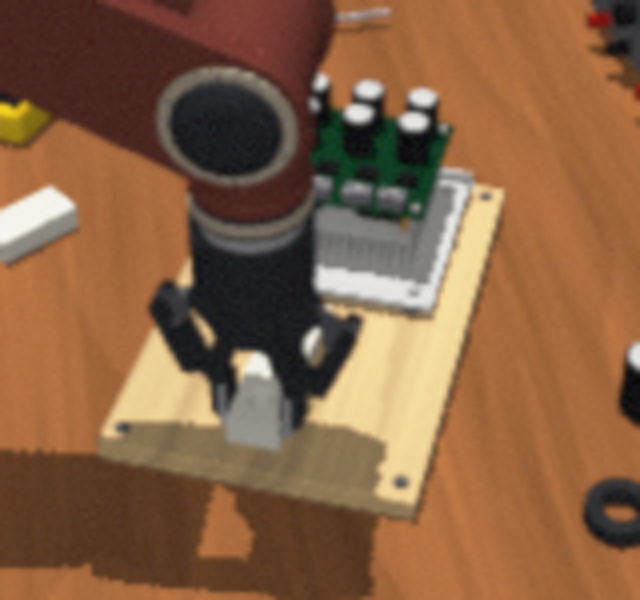

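Request:
apply_moves:
  moves:
    - [1,0,8,0,0,0,0]
    - [1,0,5,0,0,0,0]
    - [1,0,2,0,0,0,0]
    - [1,0,2,0,0,0,0]
    - [1,0,0,0,0,0,0]
    - [1,0,0,0,0,0,0]

```text
time: 7.7
tool_pos: [0.5125, -0.0833, 0.0464]
tool_rot: [-0.382, 0.382, -0.595, 0.595]
contact_force: [0.1, 0.9, -1.1]
gripper_width: 0.405
```

Request:
apply_moves:
  moves:
    - [1,0,1,0,0,0,0]
    - [1,0,1,0,0,0,0]
    - [1,0,0,0,0,0,0]
    - [1,0,0,0,0,0,0]

```text
time: 8.1
tool_pos: [0.5125, -0.0833, 0.0443]
tool_rot: [-0.382, 0.382, -0.595, 0.595]
contact_force: [0.4, -0.1, -1.2]
gripper_width: 0.405
```

Request:
apply_moves:
  moves:
    - [1,0,1,0,0,0,0]
    - [1,0,1,0,0,0,0]
    - [1,0,0,0,0,0,0]
    - [1,0,0,0,0,0,0]

```text
time: 8.5
tool_pos: [0.5124, -0.0833, 0.0422]
tool_rot: [0.382, -0.382, 0.595, -0.595]
contact_force: [0.5, -0.5, -1.0]
gripper_width: 0.403
```

Request:
apply_moves:
  moves:
    - [1,0,1,0,0,0,0]
    - [1,0,0,0,0,0,0]
    - [1,0,0,0,0,0,0]

```text
time: 8.8
tool_pos: [0.5126, -0.0833, 0.0414]
tool_rot: [-0.382, 0.382, -0.595, 0.595]
contact_force: [0.3, 0.7, -0.4]
gripper_width: 0.405
```

Request:
apply_moves:
  moves:
    - [1,0,0.7,0,0,0,0]
    - [1,0,0,0,0,0,0]
    - [1,0,0,0,0,0,0]

```text
time: 9.1
tool_pos: [0.5126, -0.0833, 0.0414]
tool_rot: [0.382, -0.382, 0.595, -0.595]
contact_force: [-2.5, -0.6, 5.0]
gripper_width: 0.406
```

Request:
apply_moves:
  moves:
    - [1,0,0.7,0,0,0,0]
    - [1,0,0,0,0,0,0]
    - [1,0,0,0,0,0,0]

```text
time: 9.4
tool_pos: [0.5126, -0.0833, 0.0413]
tool_rot: [0.382, -0.382, 0.595, -0.595]
contact_force: [-5.3, 1.3, 10.8]
gripper_width: 0.404
```

Request:
apply_moves:
  moves:
    - [1,0,-0.7,0,0,0,0]
    - [1,-4,0,0,0,0,0]
    - [1,-6,0,0,0,0,0]
    - [1,-6,0,0,0,0,0]
    - [1,-6,0,0,0,0,0]
    - [1,-6,0,0,0,0,0]
    - [1,-6,0,0,0,0,0]
    - [1,-6,0,0,0,0,0]
    - [1,-5,0,0,0,0,0]
    - [1,0,0,0,0,0,0]
    - [1,0,0,0,0,0,0]

```text
time: 10.5
tool_pos: [0.5324, -0.0418, 0.0414]
tool_rot: [-0.383, 0.381, -0.595, 0.595]
contact_force: [0.5, -0.3, 5.8]
gripper_width: 0.403
```

```bash
python3 - <<'E'
from h import *
plan([.5759-.075*.416,.056-.075*.909,.0413],65.4-180)
a=manip.grab_frame("side"); b=manip.grab_frame("wrist"); cv2.imwrite("pics/w3.png",b)
cv2.imwrite("pics/c3.png",np.vstack([cv2.resize(a[160:270,240:380],(640,300),interpolation=2)[:, :],b[:300]]))
E
```

```text
t 10.5 pos [ 0.5324 -0.0418  0.0414] yaw -114.62 ydown [ 0.002  0.    -1.   ] F [ 0.5 -0.3  5.8] w 0.403
tool shift mm [-32.    0.1  -1.2] turn about y deg -0.02
```

View pics/c3.png

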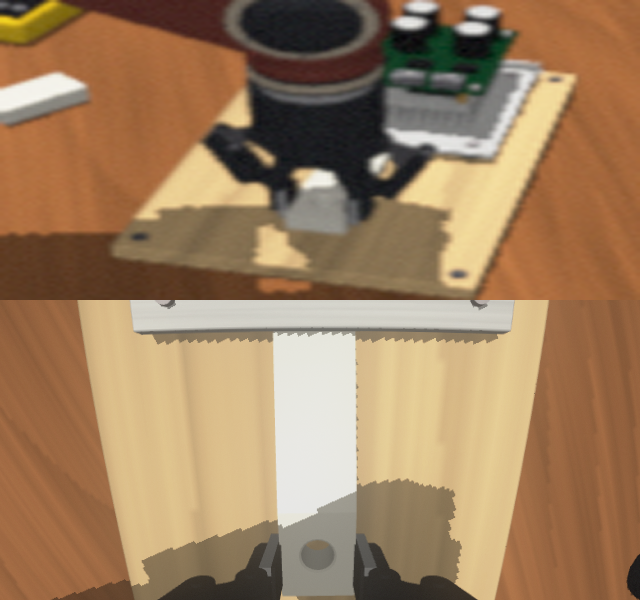

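```bash
python3 - <<'E'
from h import *
T,To=wristT()
b=cv2.imread("pics/w3.png"); print(b[15:42,200].sum(1).tolist(), b[15:42,440].sum(1).tolist())
for r,z in((29,.026),(32,.026),(29,.032)):
    P=ray("wrist",[[133,r],[323,r],[513,r]],z,T); print(r,z,((P-To[:3,3])@To[:3,:3]).round(4)[:,[0,2]].tolist())
E
```

```text
[608, 610, 612, 616, 620, 620, 626, 623, 624, 623, 620, 623, 604, 529, 433, 323, 297, 316, 345, 355, 353, 354, 360, 352, 357, 356, 372] [623, 621, 617, 610, 608, 609, 613, 616, 618, 616, 610, 606, 558, 485, 382, 301, 300, 338, 367, 366, 365, 365, 366, 366, 363, 400, 551]
29 0.026 [[-0.1076, -0.0812], [-0.1062, 0.0025], [-0.1079, 0.0867]]
32 0.026 [[-0.1064, -0.0814], [-0.105, 0.0025], [-0.1067, 0.0869]]
29 0.032 [[-0.1062, -0.0777], [-0.1048, 0.0024], [-0.1064, 0.0829]]
```

Request:
apply_moves:
  moves:
    - [1,-3,0,0,0,0,0]
    - [1,-3,0,0,0,0,0]
    - [1,-2,0,0,0,0,0]
    - [1,-2,0,0,0,0,0]
    - [1,-2,0,0,0,0,0]
    - [1,-2,0,0,0,0,0]
    - [1,-2,0,0,0,0,0]
    - [1,-2,0,0,0,0,0]
    - [1,-2,0,0,0,0,0]
    - [1,0,0,0,0,0,0]
    - [1,0,0,0,0,0,0]

```text
time: 11.7
tool_pos: [0.5399, -0.0258, 0.0414]
tool_rot: [-0.381, 0.383, -0.594, 0.596]
contact_force: [-4.4, -9.1, 7.0]
gripper_width: 0.407
```

```bash
python3 - <<'E'
from h import *
plan([.5759-.075*.416,.056-.075*.909,.0413],65.4-180)
cv2.imwrite("pics/w4.png",manip.grab_frame("wrist"))
E
```

```text
t 11.7 pos [ 0.5399 -0.0258  0.0414] yaw -114.6 ydown [-0.    -0.004 -1.   ] F [-4.4 -9.1  7. ] w 0.407
tool shift mm [-14.4  -0.   -1.3] turn about y deg 0.0
```

View pics/w4.png

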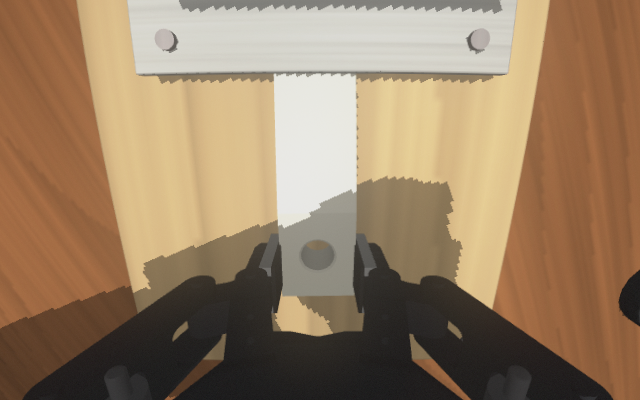

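```bash
cat > edge.py <<'E'
from h import *
import sys
T,To=wristT(); b=manip.grab_frame("wrist"); cv2.imwrite(sys.argv[1],b)
g=cv2.cvtColor(b,6).astype(float)
rr=[]
for c in (180,220,250,380,410,450):
    col=cv2.GaussianBlur(g[:130,c-4:c+5].mean(1)[:,None],(1,5),0)[:,0]
    rr.append(20+np.argmin(col[20:100])); 
print("dark rows",rr)
s=manip.state(); print(s["time"],s["tool_pos"].round(4),s["contact_force"].round(1))
r=np.mean(rr)-1
for z in(.026,.028,.030,.032):
    P=ray("wrist",[[322,r]],z,T)[0]; x=((P-To[:3,3])@To[:3,:3])[0]
    eye=-x*1000-4.8; h=22-(eye-22)/5
    print(z,"eye->edge",round(eye,1),"wedge height there",round(h,1),"foot clr",round((h-8)*124/137,1))
E
python3 edge.py pics/w4b.png
```

```text
dark rows [np.int64(75), np.int64(74), np.int64(74), np.int64(73), np.int64(73), np.int64(74)]
11.8 [ 0.5399 -0.0258  0.0414] [-4.5 -8.7  7.2]
0.026 eye->edge 83.4 wedge height there 9.7 foot clr 1.6
0.028 eye->edge 83.2 wedge height there 9.8 foot clr 1.6
0.03 eye->edge 83.0 wedge height there 9.8 foot clr 1.6
0.032 eye->edge 82.7 wedge height there 9.9 foot clr 1.7
```

Request:
apply_moves:
  moves:
    - [1,-2,0,0,0,0,0]
    - [1,-2,0,0,0,0,0]
    - [1,-2,0,0,0,0,0]
    - [1,-2,0,0,0,0,0]
    - [1,-2,0,0,0,0,0]
    - [1,-2,0,0,0,0,0]
    - [1,0,0,0,0,0,0]
    - [1,0,0,0,0,0,0]
    - [1,0,0,0,0,0,0]

```text
time: 12.7
tool_pos: [0.5449, -0.0149, 0.0413]
tool_rot: [-0.381, 0.383, -0.594, 0.596]
contact_force: [-3.5, -8.5, 6.1]
gripper_width: 0.403
```

```bash
python3 edge.py pics/w5.png; python3 - <<'E'
from h import *
a=manip.grab_frame("side"); o=cv2.imread("pics/s1.png")
cv2.imwrite("pics/c5.png",np.vstack([cv2.resize(x[165:240,250:380],None,fx=4,fy=4,interpolation=2) for x in(o,a)]))
E
```

```text
dark rows [np.int64(20), np.int64(20), np.int64(20), np.int64(20), np.int64(32), np.int64(21)]
12.75 [ 0.5449 -0.0149  0.0413] [-2.6 -8.9  6.7]
0.026 eye->edge 104.4 wedge height there 5.5 foot clr -2.2
0.028 eye->edge 103.9 wedge height there 5.6 foot clr -2.1
0.03 eye->edge 103.3 wedge height there 5.7 foot clr -2.1
0.032 eye->edge 102.8 wedge height there 5.8 foot clr -2.0
```

View pics/c5.png

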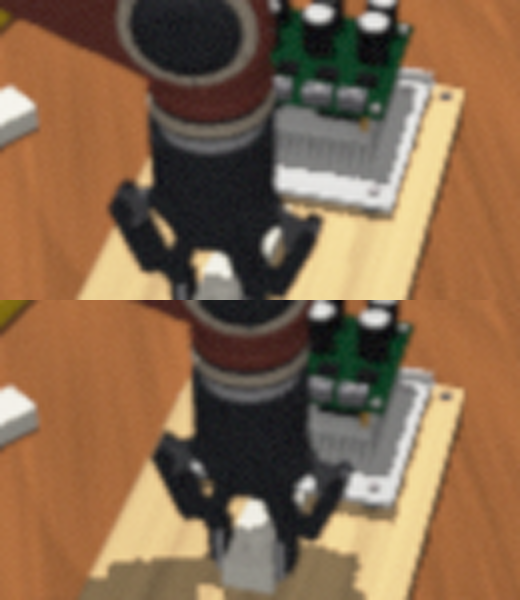

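View pics/w5.png

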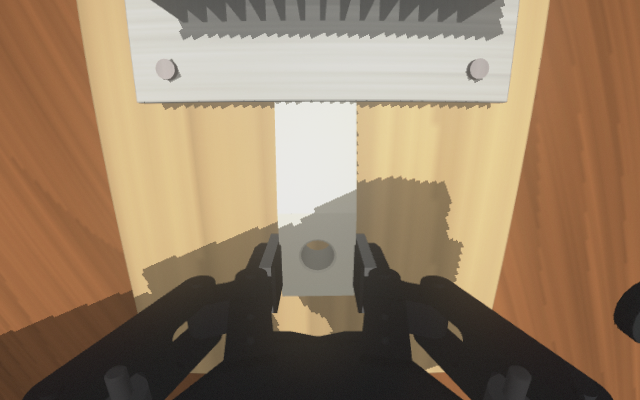

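```bash
sed -i 's/g\[:130/g[:160/; s/20+np.argmin(col\[20:100\])/85+np.argmin(col[85:130])/' edge.py; python3 edge.py pics/w6.png
```

```text
dark rows [np.int64(103), np.int64(103), np.int64(102), np.int64(102), np.int64(102), np.int64(103)]
12.85 [ 0.5449 -0.0149  0.0414] [-3.5 -7.8  7.3]
0.026 eye->edge 71.1 wedge height there 12.2 foot clr 3.8
0.028 eye->edge 71.1 wedge height there 12.2 foot clr 3.8
0.03 eye->edge 71.0 wedge height there 12.2 foot clr 3.8
0.032 eye->edge 71.0 wedge height there 12.2 foot clr 3.8
```

```bash
python3 - <<'E'
from plant import manip
print(manip.state()["contact_force"],manip.state()["gripper_width"]); print(manip.job_done())
E
```

```text
[-3.4799565  -7.78328181  7.3039559 ] 0.403061857249884
the job is handed in; nothing more can be done
None
```

I lifted the wedge off its spindle and pushed it thin end first, flat along the board, under the middle of the stack's front edge. I handed the job in at 12.85 s with the wedge still gripped there.

What my last checks showed:
- **Front feet:** about 3.8 mm clear of the board. I worked this out from the wrist picture and the wedge's slope (the eye is 71 mm from the front edge). I did not see the feet directly; the side picture is too coarse to confirm millimetres.
- **Wedge position:** the thin end is about 46 mm under the front edge, roughly 3 mm off its middle. It is square to within about 1°. The gripper height stayed the same from first touching the board, so the wedge stayed flat.
- **Forces:** the push is steady at about 8.5 N, with about 7 N pressing down on the board.
- **Stack:** it did not measurably slide; the distance to the edge shrank by as much as the gripper advanced. I saw no robot contact with the stack in the pictures. I could not see the rear feet or the stop.
- **Bystanders:** nothing else was touched as far as I could tell, but I did not re-measure them.

Two readings disagreed along the way:
- The edge finder at first locked onto the heatsink shadow and gave an impossible −2 mm clearance. I moved its search window and it then gave 3.8 mm.
- The gripper moved about 2 mm less than commanded once it met the load, so I used its measured position.

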